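# Park the airbrush compressor just past compression

## Task

Park the airbrush compressor for its next start: by its black knob turn the red flywheel clockwise, feeling the compression build up and fall away again, and leave it standing just past top dead centre, where the resistance has eased and it has not kicked over. Once it stands there by itself with your hand off it, swing the yellow lock lever fully over to its other side. Leave the paints and tools around it where they are.

Things in the scene. Friction and masses are not known exactly. Their poses are not given: they have to be found in the camera images.
- compressor: Leaning airbrush compressor, bolted down; origin on the table straight below the middle of the flywheel, z up. Foot plate 200 (x) by 490 (y) by 12 mm, y from -260 to +230. The flywheel's axle leans 35 degrees towards -y: outward along the axle is (0,-0.574,0.819) here, uphill in the wheel's face is (0,0.819,0.574).
- axle (a point): Centre of the red flywheel's outer face, 140 mm straight above the compressor's origin; its axes are the compressor's. The wheel is 150 mm across, 16 mm thick. Its drag, about 6.4 N at the knob, holds it wherever compression is weaker than that. The forces given are for slow steady turning; during a pause on the climb the drag helps to hold, so the most felt may be only about 12 N in all.
- motor_top (a point): Outer end of the blue motor, a cylinder 80 mm across that stands parallel to the axle, uphill of the wheel, its near side 112 mm from the axle. It ends 175 mm outside the wheel's face and so overhangs the wheel: a vertical gripper does not fit over the knob, the tool must come in roughly along the leaning axle.
- wheel (a joint): Turn of the flywheel, rad, growing clockwise as seen looking at its face; no stops. At q the knob stands 50 mm from the axle: cos(0.1-q) along compressor x, sin(0.1-q) uphill. Starts at -0.25 to 0.25. Top dead centre (TDC) lies at 1.85 to 2.75, differs each time and cannot be seen, only felt.
- knob_grip (a point): Middle of the wheel's black knob: a free-spinning handle 22 mm across, 44 mm long, parallel to the axle; this point is 30 mm outside the wheel's face, the knob's foot 8 mm.
- hub (a point): Hub of the flywheel, on the axle 8 mm outside its face. Compression, once a turn, adds to the drag from about 1.8 rad before TDC, at most 11 N (0.8 rad before), nothing at TDC, and past TDC pushes onward: 0.1 rad past, the knob needs only about 4.4 N, and 0.2 past 2.4 N. Let go over 0.3 rad past it kicks on over; over 0.3 before, it springs back.
- lock (a joint): Yellow shaft-lock lever on the foot plate at compressor x 0, y -205 mm. Starts at 0 to 0.2 rad (leaning 0.5 rad to the compressor's -x: unlocked); 1.0 is fully over, leaning as far to +x (locked). Hinged about the compressor's y, 34 mm above the table; stays where it is left, moves with about 1 N.
- lock_tip (a point): Centre of the ball (26 mm across) at the tip of the yellow lever, 80 mm from its hinge.
- jar_a: Bystander: small paint jar, black cap, 42 mm across, 52 high; origin at its underside. Leave alone.
- jar_b: Bystander: small paint jar, blue cap, 40 mm across, 48 high; origin at its underside. Leave alone.
- tin: Bystander: small enamel tin, 46 mm across, 42 high; origin at its underside. Leave alone.
- dropper_a: Bystander: dropper bottle, black cap, 28 mm across, 85 high; origin at its underside. Leave alone.
- dropper_b: Bystander: dropper bottle, yellow cap, 28 mm across, 85 high; origin at its underside. Leave alone.
- bowl: Bystander: white plastic bowl, 120 mm across, 55 high; origin at its underside. Leave alone.
- brush: Bystander: brush lying flat; origin at its underside. Leave alone.
- driver: Bystander: screwdriver lying flat; origin at its underside. Leave alone.

How it is judged:
By the outcome, as a careful person would: the job done as asked, in the order asked, and still so for the second after the job is handed in, with the robot touching nothing.
It also fails if it takes over 58 s, if anything falls off the work surface, if the arm or the gripper's body presses on something with over 40 N, if the wrist force passes 120 N, or if a joint passes its speed limit or range.

## Robot

A 6-joint arm with a two-finger parallel gripper is mounted at the origin on the work surface. World frame = base frame: x ahead of the robot, y to its left, z up, the work surface at z = 0. Lengths are in m, angles in rad, forces in N, time in s.
With the tool pointing down it reaches from about 0.275 to 0.825 m from the base axis. Payload 5.2 kg.
Tool frame: the origin (TCP) lies midway between the tips of the shut fingers; the grasp point (between the pads) lies 19 mm behind it (ctrl.hold_point_z is the distance from the TCP to the grasp point, in m); z points along the fingers, y is the line along which they close (so a half turn about z gives the same grasp; the last joint's range is limited). The gripper opens to 93 mm and grips with 3 to 60 N. Pads are 15 mm wide; open, the fingers measure 128 mm over their backs; the gripper's body (75 mm by 188 mm) begins 65 mm behind the grasp point.
Start: joints at [0.936, 0.259, 1.535, -0, 1.348, -0.203], TCP at [0.23, 0.5, 0.219] pointing down, gripper open.
Joint ranges: [-3.14, 3.14], [-0.91, 2.08], [0.19, 2.58], [-1.22, 4.36], [0.22, 2.71], [-3.12, 3.12]. Speed limits (rad/s): [2.57, 2.57, 3.14, 3.14, 3.14, 3.14].

## Interface

Orientations are given as a rotation vector (axis times angle).
In Python, from plant import ctrl, viewer, finder gives the robot as it stands.
- The arm moves only by the tool send_rows, never from a script. Its argument "increments" is a list that holds one entry, the list of rows, each a list of 7 numbers: the finger opening in mm, from 0 to 93, then the shift along the world's x, y, z in mm, then the turn, a rotation vector about the world's x, y, z in degrees. In form: [[[fingers, dx, dy, dz, ax, ay, az], ...]]. A call has 1 to 20 rows; each row is the pose to reach, as a shift and turn from the pose commanded when the call began; what a row does not reach only later rows make up. A row lasts 1/12 s, in which the tool goes at most 41.7 mm and 7.16 degrees, less where a joint would pass 70% of its speed; a pose out of reach is approached as far as the arm can. A call with a gripper value outside its range is refused whole. The fingers move at their own pace and stop on an object; "grip_force" is the grip in N (left out, the last holds). Time passes only in rows, so rows that repeat a pose let the fingers close. It gives the time, the measured TCP pose, the force, the opening and the grip force at its end, in the units of the state.
- ctrl.get_obs(): the state, without advancing time (a new reading comes with each control period).
- viewer.snapshot(name): name is "scene" or "top" or "wrist"; returns the picture (480x640x3 uint8, red, green, blue); there is no depth.
- viewer.get_calibration(name): a dict with "vfov" (degrees; the focal length in pixels is half the picture's height over the tangent of half this angle, whatever the lens; pixels are square), "cx", "cy" (the principal point, pixels), "R" (3x3) and "t" (3): a world point X has camera coordinates R X + t. Camera axes: x right, y down, z forward; pixel columns grow to the right and rows downward; lengths in m; the calibration is good to about 2 mm. A picture is of the moment at which its call begins: read the wrist's pose just before it. get_calibration takes no time and is no camera call; for the wrist camera it gives the pose at the moment of the call.
- ctrl.finish_job(): hands the job in; it is judged then, once.
Trained networks look in the newest picture that a camera, given by its name, has taken for a name from the list of things; names that differ only in an ending like _2 or _b are one class to them, and where a whole thing is asked for, a point or a joint stands for the part that bears it (a point fixed in the world has none). Each returns a list of dicts, best first, with "confidence" (0 to 1); they miss things now and then, are a little off and sometimes report something else, mostly with a low value. They report only what shows in the picture. A call takes as long as a camera call.
- finder.boxes_of(camera, label): "location" ([x, y, z] in m, in world coordinates, good to about 4 mm: the middle of the surface that is visible of it).
- finder.silhouettes(camera, label): "region" (480x640 bool, what is visible of it).
The state is a dict: "t": time; "joint_positions": joint angles; "qvel": joint speeds; "joint_efforts": joint torques, N m; "eef_pos": TCP position; "tool_rot": TCP orientation; "contact_force": force on the tool from outside, world axes, zero at the start; "torque": the same for the moment, N m; "gripper_width": finger opening in m; "gripper_force": force on a finger pad.
Only numpy, scipy, OpenCV 4.12 (cv2) and the standard library are available. Lean on these libraries where they do the work, as an engineer would, in place of code of your own. Each camera call takes 0.05 s, during which the arm holds its last target. There are 200 camera calls.

## Working session

There is one attempt and no reset: what is moved stays moved. The work goes in short steps, Python scripts to look and compute and a tool call to move; the robot and the scene stay as the last step left them, time stands still between calls to the robot, and variables do not carry over. Pictures are saved under pics/ and viewed, at most 10 in all, crops included, and the job is handed in when it is done.

Besides the shell and the picture viewer there is one more tool, called after "Request:" by a JSON object that holds its "name" and its "arguments", one argument or row to a line. send_rows: Moves the arm, as the interface text tells. Its arguments: {"type":"object","properties":{"increments":{"type":"array"},"grip_force":{"type":"number"}},"required":["increments"]}

```bash
mkdir -p pics; ls; python3 - <<'E'
from plant import ctrl,viewer,finder
import cv2,numpy as np
o=ctrl.get_obs();print({k:np.round(v,3) for k,v in o.items()}, ctrl.hold_point_z)
ims=[]
for c in("scene","top"):
    im=viewer.snapshot(c);cv2.imwrite(f"pics/{c}0.png",im[:,:,::-1])
    k=viewer.get_calibration(c);print(c,k['vfov'],k['cx'],k['cy'],np.round(k['R'],3).tolist(),np.round(k['t'],3))
    for l in("compressor","axle","motor_top","knob_grip","hub","lock_tip","lock","wheel","jar_a","tin","dropper_a","bowl","brush","driver"):
        print(l,[(np.round(d['location'],3).tolist(),round(d['confidence'],2)) for d in finder.boxes_of(c,l)[:3]])
print(ctrl.get_obs()['t'])
E
```

```text
pics
{'t': np.float64(0.0), 'joint_positions': array([ 0.936,  0.259,  1.536, -0.   ,  1.348, -0.203]), 'qvel': array([ 0.   ,  0.   , -0.002,  0.   ,  0.001,  0.002]), 'joint_efforts': array([-2.000e-03, -4.373e+01, -2.840e+01,  7.200e-02,  4.100e-02,
       -0.000e+00]), 'eef_pos': array([0.23 , 0.499, 0.218]), 'tool_rot': array([-6.730e-01, -3.068e+00,  3.000e-03]), 'contact_force': array([-0.275, -0.932,  0.08 ]), 'torque': array([0.005, 0.012, 0.014]), 'gripper_force': np.float64(0.0), 'gripper_width': np.float64(0.093)} 0.0188
scene 53.8865413618021 305.86476898762197 244.9685059322915 [[0.664, 0.748, -0.007], [0.491, -0.443, -0.75], [-0.564, 0.494, -0.661]] [-0.349 -0.114  1.695]
compressor [([0.557, 0.005, 0.012], 0.88)]
axle [([0.552, 0.003, 0.018], 0.59)]
motor_top [([0.687, -0.021, 0.047], 0.71), ([0.555, 0.004, 0.017], 0.68)]
knob_grip [([0.6, 0.008, 0.181], 0.66)]
hub [([0.538, 0.017, 0.143], 0.9), ([0.684, -0.022, 0.046], 0.33)]
lock_tip [([0.565, -0.186, 0.103], 0.72), ([0.499, 0.452, 0.018], 0.61), ([0.54, 0.016, 0.142], 0.54)]
lock [([0.57, -0.186, 0.104], 0.7), ([0.
[... 579 characters left out ...]
, 0.76)]
axle [([0.53, 0.009, 0.014], 0.96)]
motor_top [([0.534, 0.008, 0.011], 0.59), ([0.558, -0.19, 0.116], 0.34)]
knob_grip [([0.645, -0.368, 0.045], 0.74), ([0.589, 0.014, 0.18], 0.54)]
hub [([0.53, 0.005, 0.136], 0.59), ([0.531, 0.009, 0.016], 0.24)]
lock_tip [([0.557, -0.19, 0.115], 0.62)]
lock [([0.56, -0.19, 0.115], 0.49)]
wheel [([0.527, 0.001, 0.136], 0.85)]
jar_a [([0.409, -0.073, 0.046], 0.45), ([0.492, 0.445, 0.021], 0.42)]
tin [([0.641, -0.368, 0.045], 0.74)]
dropper_a [([0.803, 0.085, 0.055], 0.58), ([0.792, -0.07, 0.055], 0.58)]
bowl [([0.505, -0.48, 0.025], 0.61)]
brush [([0.332, -0.275, 0.018], 0.9), ([0.496, 0.447, 0.022], 0.42)]
driver [([0.495, 0.448, 0.025], 0.59)]
1.5
```

View pics/scene0.png

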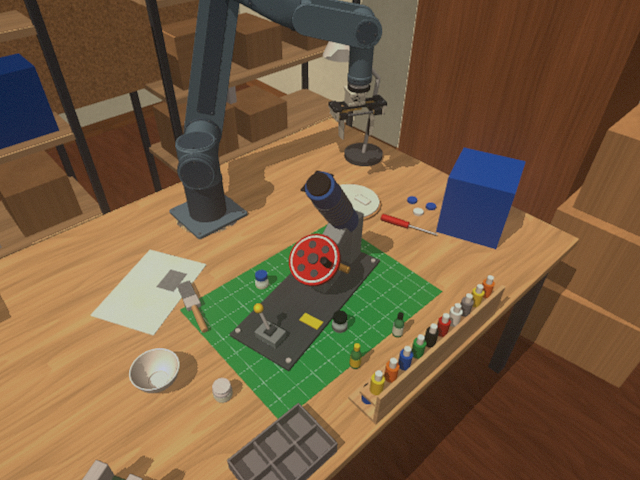

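View pics/top0.png

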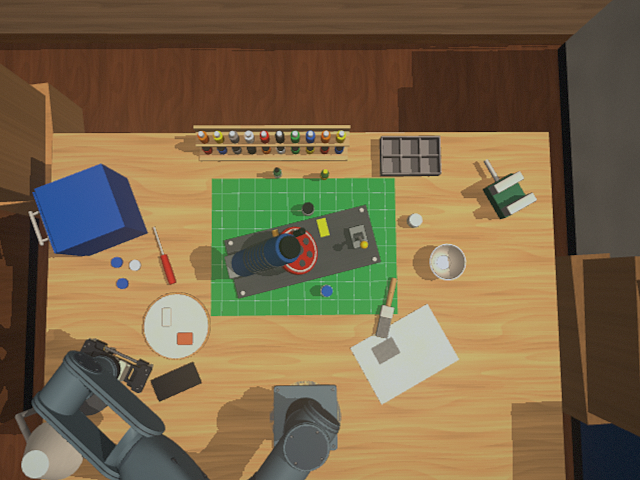

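The scene view shows the red wheel at (315,260), the knob at (330,264) and the lever ball at (258,308). The top view shows the plate's corners near (223,247), (367,206), (381,262) and (238,298). I'll enlarge it to read exact corners.

```bash
python3 - <<'E'
import cv2,numpy as np
a=cv2.imread("pics/top0.png")[195:310,210:395]
a=cv2.resize(a,None,fx=4,fy=4,interpolation=cv2.INTER_CUBIC)
cv2.imwrite("pics/tc.png",a)
b=cv2.imread("pics/scene0.png")[220:375,225:390]
b=cv2.resize(b,None,fx=3.8,fy=3.8,interpolation=cv2.INTER_CUBIC)
cv2.imwrite("pics/sc.png",b)
E
```

```text
(no output)
```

View pics/tc.png

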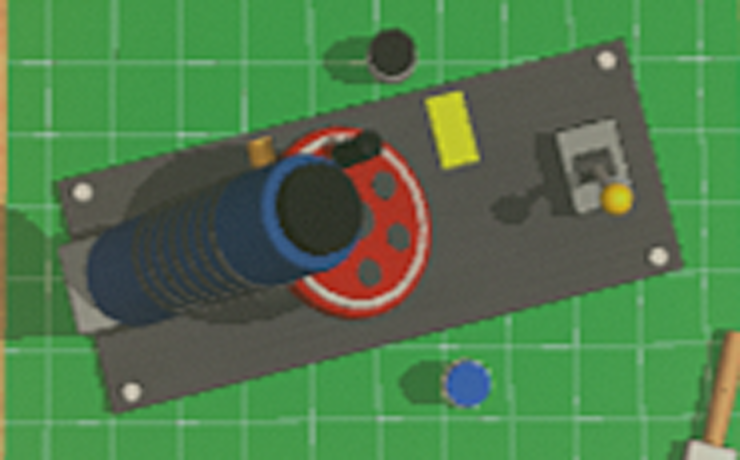

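View pics/sc.png

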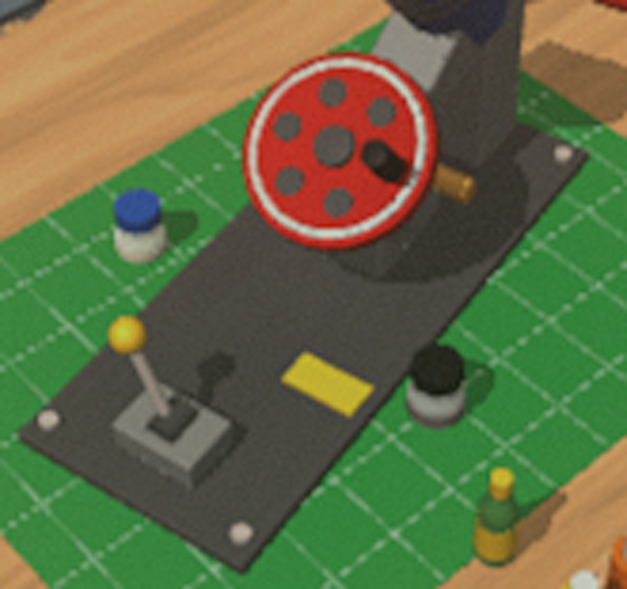

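The crops show the four plate corners in the top view, three in the scene view, plus the hub, knob end and ball. Next I'll fit the pose jointly.

```bash
cat > h.py <<'E'
import numpy as np
from plant import ctrl,viewer,finder
from scipy.spatial.transform import Rotation as Ro
from scipy.optimize import least_squares
N=np.array([0,-.5736,.8192]);U=np.array([0,.8192,.5736]);X=np.array([1.,0,0])
def proj(k,P):
    c=k['R']@P+k['t'];f=240/np.tan(np.radians(k['vfov'])/2);return np.array([f*c[0]/c[2]+k['cx'],f*c[1]/c[2]+k['cy']])
def knob(q,h=.03): return np.array([0,0,.14])+.05*(np.cos(.1-q)*X+np.sin(.1-q)*U)+h*N
def tip(l): return np.array([.08*np.sin(l-.5),-.205,.034+.08*np.cos(l-.5)])
def world(p,P): return Ro.from_euler('z',p[2]).apply(P)+np.array([p[0],p[1],0])
E
python3 - <<'E'
from h import *
kt,ks=viewer.get_calibration("top"),viewer.get_calibration("scene")
T=lambda a,b:np.array([a/4+210-.375,b/4+195-.375]);S=lambda a,b:np.array([a/3.8+225-.37,b/3.8+220-.37])
C=lambda x,y:np.array([x,y,.012])
ob=[(kt,C(.1,.23),T(57,182)),(kt,C(.1,-.26),T(625,38)),(kt,C(-.1,-.26),T(683,267)),(kt,C(-.1,.23),T(112,412)),
(ks,C(-.1,-.26),S(20,435)),(ks,C(.1,-.26),S(245,572)),(ks,C(.1,.23),S(588,155)),(ks,np.array([0,0,.14])+.008*N,S(335,147)),
(ks,'k',S(377,155)),(kt,'k',T(370,144)),(ks,'b',S(127,335)),(kt,'b',T(617,198))]
def res(p):
    r=[]
    for k,P,o in ob:
        if isinstance(P,str): P=knob(p[3],.052) if P=='k' else tip(p[4])
        r.append(proj(k,world(p,P))-o)
    return np.concatenate(r)
s=least_squares(res,[.53,.01,.22,0,.1]);p=s.x
print(np.round(p,4),np.round(s.fun.reshape(-1,2),1).tolist())
np.save('p.npy',p)
print('axle',world(p,np.array([0,0,.14])),'knob',world(p,knob(p[3])),'tip',world(p,tip(p[4])))
E
```

```text
[0.5403 0.0181 0.2421 0.049  0.0532] [[-0.2, -0.6], [-0.1, -0.6], [0.8, -0.2], [0.4, 0.6], [-0.8, -0.3], [-0.1, -0.5], [1.1, -1.1], [0.0, -0.3], [-0.1, -0.6], [0.6, -0.6], [0.2, 0.4], [-0.0, 0.3]]
axle [0.54028488 0.01807681 0.14      ] knob [0.59238841 0.01536893 0.16603815] tip [ 0.55586978 -0.18923231  0.10614596]
```

```bash
cat >> h.py <<'E'
def Rt(p,s):
    Rz=Ro.from_euler('z',p[2]);z=Rz.apply(-N);y=s*Rz.apply(X);return Ro.from_matrix(np.c_[np.cross(y,z),y,z])
E
python3 - <<'E'
from h import *
p=np.load('p.npy');o=ctrl.get_obs();R0=Ro.from_rotvec(o['tool_rot'])
print(R0.as_matrix().round(2))
for s in(1,-1):
    d=Rt(p,s)*R0.inv();print(s,np.degrees(d.as_rotvec()).round(2),np.degrees(d.magnitude()))
P=world(p,knob(p[3],.0152));n=Ro.from_euler('z',p[2]).apply(N)
print('tcp0',o['eef_pos'],'grasp',P,'pre delta mm',(P+.1*n-o['eef_pos'])*1e3,'n',n,Ro.from_euler('z',p[2]).apply(U))
E
```

```text
[[-0.91  0.42  0.  ]
 [ 0.42  0.91 -0.  ]
 [-0.   -0.   -1.  ]]
1 [ 27.89  23.04 -49.74] 61.50019454303865
-1 [ 27.59 -33.39 123.79] 131.14940804631155
tcp0 [0.23018308 0.4995006  0.21866132] grasp [0.59035326 0.02361066 0.15391399] pre delta mm [ 373.92120502 -531.57727334   17.17266938] n [ 0.13751029 -0.55687331  0.8192    ] [-0.19638847  0.79531139  0.5736    ]
```

Request:
{"name": "send_rows", "arguments": {
  "increments": [
    [[60, 30, -30, 40, 0, 0, 0], [60, 120, -350, 180, 0, 0, 0], [60, 120, -350, 180, 0, 0, 0], [60, 120, -350, 180, 0, 0, 0], [60, 120, -350, 180, 0, 0, 0], [60, 120, -350, 180, 0, 0, 0], [60, 120, -350, 180, 0, 0, 0], [60, 120, -350, 180, 0, 0, 0], [60, 120, -350, 180, 0, 0, 0], [60, 120, -350, 180, 0, 0, 0], [60, 200, -760, 160, 27.9, 23, -49.7], [60, 200, -760, 160, 27.9, 23, -49.7], [60, 200, -760, 160, 27.9, 23, -49.7], [60, 200, -760, 160, 27.9, 23, -49.7], [60, 200, -760, 160, 27.9, 23, -49.7], [60, 200, -760, 160, 27.9, 23, -49.7], [60, 200, -760, 160, 27.9, 23, -49.7], [60, 200, -760, 160, 27.9, 23, -49.7], [60, 200, -760, 160, 27.9, 23, -49.7], [60, 200, -760, 160, 27.9, 23, -49.7]]
  ]
}}

```text
t: 3.17
eef_pos: [0.4274, -0.2543, 0.3768]
tool_rot: [-1.617, -2.047, -0.513]
contact_force: [1.1, -0.2, -0.1]
gripper_width: 0.0601
gripper_force: 0.0
```

Request:
{"name": "send_rows", "arguments": {
  "increments": [
    [[60, 174, 228, -143, 0, 0, 0], [60, 174, 228, -143, 0, 0, 0], [60, 174, 228, -143, 0, 0, 0], [60, 174, 228, -143, 0, 0, 0], [60, 174, 228, -143, 0, 0, 0], [60, 174, 228, -143, 0, 0, 0], [60, 174, 228, -143, 0, 0, 0], [60, 174, 228, -143, 0, 0, 0], [60, 174, 228, -143, 0, 0, 0], [60, 174, 228, -143, 0, 0, 0], [60, 174, 228, -143, 0, 0, 0]]
  ]
}}

```text
t: 4.08
eef_pos: [0.6021, -0.023, 0.2363]
tool_rot: [-1.611, -2.06, -0.508]
contact_force: [-1.1, -0.5, 1.0]
gripper_width: 0.0599
gripper_force: 0.0
```

```bash
python3 - <<'E'
from h import *
import cv2
p=np.load('p.npy');o=ctrl.get_obs();k=viewer.get_calibration("wrist")
im=viewer.snapshot("wrist")
R=Ro.from_rotvec(o['tool_rot']);d=Rt(p,1)*R.inv()
print(o['t'],o['eef_pos'],np.degrees(d.as_rotvec()),o['joint_positions'].round(2),o['contact_force'])
print('hub',proj(k,world(p,np.array([0,0,.14])+.008*N)),'kend',proj(k,world(p,knob(p[3],.052))),'kfoot',proj(k,world(p,knob(p[3],.008))))
for l in('knob_grip','hub'): print([(np.round(x['location'],4),x['confidence']) for x in finder.boxes_of('wrist',l)])
n=Ro.from_euler('z',p[2]).apply(N)
P=world(p,knob(p[3],.0152));print('delta grasp',(P-o['eef_pos'])*1e3)
e=R.inv().apply(P-o['eef_pos']);print('in tool',e)
cv2.imwrite('pics/w1.png',im[:,:,::-1])
E
```

```text
4.0833 [ 0.60210958 -0.02304924  0.23634672] [ 0.03204517  0.05136785 -0.04864201] [-0.5   0.54  1.22  0.45  1.79 -0.73] [-1.06107292 -0.50334677  1.00042743]
hub [255.85061089 250.91800986] kend [320.76592405 267.20421544] kfoot [320.87546686 247.86612628]
[(array([0.5947, 0.0082, 0.1825]), 0.55)]
[(array([0.5422, 0.0264, 0.1507]), 0.75)]
delta grasp [-11.75631715  46.65990078 -82.43272916]
in tool [-0.00779268 -0.00024743  0.09513004]
```

View pics/w1.png

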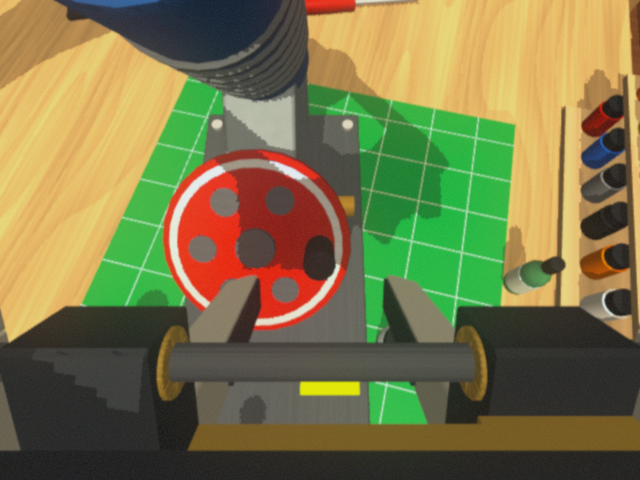

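Hub at (256,249) and knob at (319,258) agree with the fit to within 2 px.

```bash
python3 - <<'E'
from h import *
p=np.load('p.npy');o=ctrl.get_obs()
P=world(p,knob(p[3],.0152));print(o['t'],o['eef_pos'],o['qvel'].round(3),'delta grasp',(P-o['eef_pos'])*1e3,o['contact_force'])
E
```

```text
4.2333 [ 0.60225404 -0.02408515  0.2370382 ] [-0.003 -0.001  0.002  0.004 -0.002  0.002] delta grasp [-11.90078463  47.69580899 -83.12420923] [ 0.1973317  -0.57144837 -0.02108274]
```

Request:
{"name": "send_rows", "arguments": {
  "increments": [
    [[60, 0, 0, -20, 0, 0, 0], [60, -5, 17, -40, 0, 0, 0], [60, -8, 33, -62, 0, 0, 0], [60, -12, 48, -83, 0, 0, 0], [60, -12, 48, -83, 0, 0, 0], [60, -12, 48, -83, 0, 0, 0], [20, -12, 48, -83, 0, 0, 0], [15, -12, 48, -83, 0, 0, 0], [15, -12, 48, -83, 0, 0, 0], [15, -12, 48, -83, 0, 0, 0], [15, -12, 48, -83, 0, 0, 0], [15, -12, 48, -83, 0, 0, 0], [15, -12, 48, -83, 0, 0, 0]]
  ],
  "grip_force": 40
}}

```text
t: 5.32
eef_pos: [0.5886, 0.0247, 0.1534]
tool_rot: [-1.61, -2.059, -0.505]
contact_force: [-6.8, -4.4, 3.3]
gripper_width: 0.0213
gripper_force: 40.0
```

```bash
cat >> h.py <<'E'
def rep(Pc=None):
    p=np.load('p.npy');o=ctrl.get_obs();Rz=Ro.from_euler('z',p[2]);T=Ro.from_rotvec(o['tool_rot'])
    v=Rz.inv().apply(o['eef_pos']-np.array([p[0],p[1],.14]));x,u,h=v@X,v@U,v@N
    q=.1-np.arctan2(u,x);F=Rz.inv().apply(o['contact_force']);t=np.sin(.1-q)*X-np.cos(.1-q)*U;r=np.cos(.1-q)*X+np.sin(.1-q)*U
    print('t%.2f x%.1f u%.1f h%.1f r%.1f q%.3f Ft%.2f Fr%.2f Fn%.2f w%.4f g%.1f'%(o['t'],x*1e3,u*1e3,h*1e3,np.hypot(x,u)*1e3,q,F@t,F@r,F@N,o['gripper_width'],o['gripper_force']))
    return p,o,q
E
python3 -c "
from h import *
rep()"
```

```text
t5.32 x48.5 u3.4 h13.9 r48.6 q0.029 Ft-0.26 Fr-7.63 Fn4.28 w0.0213 g40.0
```

```bash
cat >> h.py <<'E'
def plan(C,qs,xc,uc,h,r=50.):
    # C: commanded TCP now (world mm); qs: list of segments of q; prints rows relative to each call's start
    p=np.load('p.npy');Rz=Ro.from_euler('z',p[2]);C=np.array(C,float)
    for seg in qs:
        out=[]
        for q in seg:
            W=Rz.apply((xc+r*np.cos(.1-q))*X+(uc+r*np.sin(.1-q))*U+h*N)+np.array([p[0],p[1],.14])*1e3
            out.append([15]+np.round(W-C,1).tolist()+[0,0,0])
        print('to q',round(seg[-1],2),str(out).replace('.0,',','));C=C+np.array(out[-1][1:4])
    print('end C',C.round(1).tolist())
E
python3 -c "
from h import *
a=np.arange
plan([590.25,23.9,154.0],[.03+.05*a(1,7),.33+.05*a(1,7),.63+.05*a(1,5),.83+.05*a(1,5),1.03+.05*a(1,5)],-1.4,0.,14.5)"
```

```text
to q 0.33 [[15, -1, -1.5, -1.5, 0, 0, 0], [15, -0.5, -3.4, -3, 0, 0, 0], [15, -0.2, -5.5, -4.4, 0, 0, 0], [15, 0.1, -7.5, -5.8, 0, 0, 0], [15, 0.2, -9.6, -7.3, 0, 0, 0], [15, 0.2, -11.6, -8.7, 0, 0, 0]]
to q 0.63 [[15, -0.2, -2.1, -1.3, 0, 0, 0], [15, -0.4, -4.2, -2.7, 0, 0, 0], [15, -0.8, -6.3, -4.1, 0, 0, 0], [15, -1.3, -8.3, -5.4, 0, 0, 0], [15, -1.9, -10.4, -6.7, 0, 0, 0], [15, -2.7, -12.4, -7.9, 0, 0, 0]]
to q 0.83 [[15, -0.8, -2, -1.2, 0, 0, 0], [15, -1.8, -4, -2.4, 0, 0, 0], [15, -2.9, -5.9, -3.6, 0, 0, 0], [15, -4.1, -7.8, -4.6, 0, 0, 0]]
to q 1.03 [[15, -1.3, -1.9, -1.1, 0, 0, 0], [15, -2.7, -3.7, -2.1, 0, 0, 0], [15, -4.2, -5.4, -3, 0, 0, 0], [15, -5.8, -7.1, -3.9, 0, 0, 0]]
to q 1.23 [[15, -1.7, -1.7, -0.8, 0, 0, 0], [15, -3.5, -3.3, -1.6, 0, 0, 0], [15, -5.4, -4.8, -2.3, 0, 0, 0], [15, -7.3, -6.2, -3, 0, 0, 0]]
end C [570.6, -21.2, 125.9]
```

Request:
{"name": "send_rows", "arguments": {
  "increments": [
    [[15, -1, -1.5, -1.5, 0, 0, 0], [15, -0.5, -3.4, -3, 0, 0, 0], [15, -0.2, -5.5, -4.4, 0, 0, 0], [15, 0.1, -7.5, -5.8, 0, 0, 0], [15, 0.2, -9.6, -7.3, 0, 0, 0], [15, 0.2, -11.6, -8.7, 0, 0, 0]]
  ]
}}

```text
t: 5.82
eef_pos: [0.59, 0.0149, 0.1465]
tool_rot: [-1.608, -2.059, -0.511]
contact_force: [-3.5, 1.7, 10.8]
gripper_width: 0.0211
gripper_force: 40.0
```

```bash
python3 -c "
from h import *
rep()"
```

```text
t5.82 x47.5 u-8.6 h13.9 r48.2 q0.278 Ft-7.53 Fr-4.42 Fn7.42 w0.0211 g40.0
```

Request:
{"name": "send_rows", "arguments": {
  "increments": [
    [[15, -0.2, -2.1, -1.3, 0, 0, 0], [15, -0.4, -4.2, -2.7, 0, 0, 0], [15, -0.8, -6.3, -4.1, 0, 0, 0], [15, -1.3, -8.3, -5.4, 0, 0, 0], [15, -1.9, -10.4, -6.7, 0, 0, 0], [15, -2.7, -12.4, -7.9, 0, 0, 0]]
  ]
}}

```text
t: 6.32
eef_pos: [0.588, 0.0036, 0.1392]
tool_rot: [-1.608, -2.059, -0.514]
contact_force: [0.0, 6.0, 10.9]
gripper_width: 0.0213
gripper_force: 40.0
```

```bash
python3 -c "
from h import *
rep()"
```

```text
t6.32 x42.8 u-21.4 h13.9 r47.9 q0.563 Ft-10.52 Fr-3.61 Fn5.59 w0.0213 g40.0
```

Request:
{"name": "send_rows", "arguments": {
  "increments": [
    [[15, -0.8, -2, -1.2, 0, 0, 0], [15, -1.8, -4, -2.4, 0, 0, 0], [15, -2.9, -5.9, -3.6, 0, 0, 0], [15, -4.1, -7.8, -4.6, 0, 0, 0]]
  ]
}}

```text
t: 6.65
eef_pos: [0.5847, -0.0037, 0.1348]
tool_rot: [-1.608, -2.059, -0.517]
contact_force: [3.4, 8.0, 11.1]
gripper_width: 0.0216
gripper_force: 40.0
```

```bash
python3 -c "
from h import *
rep()"
```

```text
t6.65 x37.9 u-29.0 h14.0 r47.7 q0.753 Ft-12.70 Fr-3.19 Fn5.09 w0.0216 g40.0
```

Request:
{"name": "send_rows", "arguments": {
  "increments": [
    [[15, -1.3, -1.9, -1.1, 0, 0, 0], [15, -2.7, -3.7, -2.1, 0, 0, 0], [15, -4.2, -5.4, -3, 0, 0, 0], [15, -5.8, -7.1, -3.9, 0, 0, 0]]
  ]
}}

```text
t: 6.98
eef_pos: [0.5799, -0.0105, 0.131]
tool_rot: [-1.609, -2.06, -0.519]
contact_force: [6.5, 10.7, 10.2]
gripper_width: 0.0211
gripper_force: 40.0
```

```bash
python3 -c "
from h import *
rep()"
```

```text
t6.98 x31.6 u-35.7 h14.0 r47.7 q0.946 Ft-15.28 Fr-3.93 Fn3.29 w0.0211 g40.0
```

Request:
{"name": "send_rows", "arguments": {
  "increments": [
    [[15, -1.7, -1.7, -0.8, 0, 0, 0], [15, -3.5, -3.3, -1.6, 0, 0, 0], [15, -5.4, -4.8, -2.3, 0, 0, 0], [15, -7.3, -6.2, -3, 0, 0, 0]]
  ]
}}

```text
t: 7.32
eef_pos: [0.5735, -0.0168, 0.1278]
tool_rot: [-1.61, -2.061, -0.52]
contact_force: [9.5, 10.3, 8.8]
gripper_width: 0.0211
gripper_force: 40.0
```

```bash
python3 -c "
from h import *
rep()
a=np.arange
plan([570.6,-21.2,125.9],[1.23+.05*a(1,5),1.43+.05*a(1,5),1.63+.05*a(1,5),1.83+.05*a(1,5),2.03+.05*a(1,5),2.23+.05*a(1,4),2.38+.05*a(1,4)],-1.4,0.,14.5)"
```

```text
t7.32 x23.9 u-41.3 h14.0 r47.7 q1.146 Ft-15.83 Fr-3.94 Fn2.77 w0.0211 g40.0
to q 1.43 [[15, -2.1, -1.3, -0.5, 0, 0, 0], [15, -4.2, -2.6, -1.1, 0, 0, 0], [15, -6.4, -3.8, -1.5, 0, 0, 0], [15, -8.6, -4.9, -1.9, 0, 0, 0]]
to q 1.63 [[15, -2.2, -1, -0.3, 0, 0, 0], [15, -4.5, -1.9, -0.5, 0, 0, 0], [15, -6.9, -2.7, -0.7, 0, 0, 0], [15, -9.3, -3.5, -0.8, 0, 0, 0]]
to q 1.83 [[15, -2.4, -0.6, -0, 0, 0, 0], [15, -4.9, -1.1, 0, 0, 0, 0], [15, -7.3, -1.6, 0.2, 0, 0, 0], [15, -9.8, -1.9, 0.4, 0, 0, 0]]
to q 2.03 [[15, -2.5, -0.2, 0.2, 0, 0, 0], [15, -4.9, -0.3, 0.6, 0, 0, 0], [15, -7.4, -0.4, 1, 0, 0, 0], [15, -9.9, -0.3, 1.4, 0, 0, 0]]
to q 2.23 [[15, -2.4, 0.2, 0.6, 0, 0, 0], [15, -4.8, 0.5, 1.2, 0, 0, 0], [15, -7.2, 0.9, 1.8, 0, 0, 0], [15, -9.5, 1.4, 2.6, 0, 0, 0]]
to q 2.38 [[15, -2.3, 0.6, 0.8, 0, 0, 0], [15, -4.5, 1.3, 1.6, 0, 0, 0], [15, -6.7, 2.1, 2.5, 0, 0, 0]]
to q 2.53 [[15, -2.2, 0.9, 1, 0, 0, 0], [15, -4.2, 1.9, 2, 0, 0, 0], [15, -6.2, 2.9, 3, 0, 0, 0]]
end C [510.6, -25.4, 133.1]
```

Request:
{"name": "send_rows", "arguments": {
  "increments": [
    [[15, -2.1, -1.3, -0.5, 0, 0, 0], [15, -4.2, -2.6, -1.1, 0, 0, 0], [15, -6.4, -3.8, -1.5, 0, 0, 0], [15, -8.6, -4.9, -1.9, 0, 0, 0]]
  ]
}}

```text
t: 7.65
eef_pos: [0.5657, -0.0222, 0.1254]
tool_rot: [-1.612, -2.062, -0.521]
contact_force: [11.2, 8.3, 5.3]
gripper_width: 0.0218
gripper_force: 40.0
```

```bash
python3 -c "
from h import *
rep()"
```

```text
t7.65 x15.0 u-45.4 h14.0 r47.8 q1.351 Ft-14.53 Fr-3.05 Fn1.28 w0.0218 g40.0
```

Request:
{"name": "send_rows", "arguments": {
  "increments": [
    [[15, -2.2, -1, -0.3, 0, 0, 0], [15, -4.5, -1.9, -0.5, 0, 0, 0], [15, -6.9, -2.7, -0.7, 0, 0, 0], [15, -9.3, -3.5, -0.8, 0, 0, 0]]
  ]
}}

```text
t: 7.98
eef_pos: [0.5568, -0.0264, 0.1241]
tool_rot: [-1.613, -2.063, -0.52]
contact_force: [12.7, 8.1, 2.0]
gripper_width: 0.0212
gripper_force: 40.0
```

```bash
python3 -c "
from h import *
rep()"
```

```text
t7.98 x5.3 u-47.8 h14.0 r48.1 q1.560 Ft-14.79 Fr-3.45 Fn-1.13 w0.0212 g40.0
```

Request:
{"name": "send_rows", "arguments": {
  "increments": [
    [[15, -2.4, -0.6, 0, 0, 0, 0], [15, -4.9, -1.1, 0, 0, 0, 0]]
  ]
}}

```text
t: 8.15
eef_pos: [0.5519, -0.028, 0.1239]
tool_rot: [-1.614, -2.063, -0.519]
contact_force: [11.0, 6.2, 3.0]
gripper_width: 0.0213
gripper_force: 40.0
```

```bash
python3 -c "
from h import *
rep()"
```

```text
t8.15 x0.2 u-48.2 h14.0 r48.2 q1.666 Ft-12.13 Fr-4.43 Fn0.54 w0.0213 g40.0
```

Request:
{"name": "send_rows", "arguments": {
  "increments": [
    [[15, -2.4, -0.5, 0.2, 0, 0, 0], [15, -4.9, -0.8, 0.4, 0, 0, 0]]
  ]
}}

```text
t: 8.32
eef_pos: [0.5468, -0.0292, 0.1239]
tool_rot: [-1.615, -2.063, -0.518]
contact_force: [11.4, 5.0, 0.2]
gripper_width: 0.021
gripper_force: 40.0
```

```bash
python3 -c "
from h import *
rep()"
```

```text
t8.32 x-5.0 u-48.1 h14.0 r48.4 q1.775 Ft-12.05 Fr-3.16 Fn-1.04 w0.0210 g40.0
```

Request:
{"name": "send_rows", "arguments": {
  "increments": [
    [[15, -2.5, -0.2, 0.2, 0, 0, 0], [15, -4.9, -0.3, 0.6, 0, 0, 0]]
  ]
}}

```text
t: 8.48
eef_pos: [0.5417, -0.0299, 0.1243]
tool_rot: [-1.615, -2.064, -0.517]
contact_force: [11.0, 3.8, -0.4]
gripper_width: 0.0215
gripper_force: 40.0
```

```bash
python3 -c "
from h import *
rep()"
```

```text
t8.48 x-10.1 u-47.4 h14.0 r48.5 q1.881 Ft-11.19 Fr-3.07 Fn-0.91 w0.0215 g40.0
```

Request:
{"name": "send_rows", "arguments": {
  "increments": [
    [[15, -2.5, -0.1, 0.4, 0, 0, 0]]
  ]
}}

```text
t: 8.57
eef_pos: [0.539, -0.0301, 0.1246]
tool_rot: [-1.615, -2.063, -0.516]
contact_force: [10.5, 4.1, -0.8]
gripper_width: 0.0216
gripper_force: 40.0
```

```bash
python3 -c "
from h import *
rep()"
```

```text
t8.57 x-12.8 u-46.9 h14.0 r48.6 q1.937 Ft-10.59 Fr-3.63 Fn-1.48 w0.0216 g40.0
```

Request:
{"name": "send_rows", "arguments": {
  "increments": [
    [[15, -2.5, 0.1, 0.4, 0, 0, 0]]
  ]
}}

```text
t: 8.65
eef_pos: [0.5364, -0.0302, 0.125]
tool_rot: [-1.615, -2.063, -0.516]
contact_force: [9.3, 2.7, 0.5]
gripper_width: 0.0215
gripper_force: 40.0
```

```bash
python3 -c "
from h import *
rep()"
```

```text
t8.65 x-15.4 u-46.2 h14.0 r48.7 q1.992 Ft-9.03 Fr-3.65 Fn0.19 w0.0215 g40.0
```

Request:
{"name": "send_rows", "arguments": {
  "increments": [
    [[15, -2.4, 0.2, 0.6, 0, 0, 0]]
  ]
}}

```text
t: 8.73
eef_pos: [0.5337, -0.0301, 0.1254]
tool_rot: [-1.615, -2.063, -0.515]
contact_force: [8.9, 2.4, -1.1]
gripper_width: 0.0213
gripper_force: 40.0
```

```bash
python3 -c "
from h import *
rep()"
```

```text
t8.73 x-17.9 u-45.4 h14.0 r48.8 q2.047 Ft-8.77 Fr-3.00 Fn-0.99 w0.0213 g40.0
```

Request:
{"name": "send_rows", "arguments": {
  "increments": [
    [[15, -2.4, 0.3, 0.6, 0, 0, 0]]
  ]
}}

```text
t: 8.82
eef_pos: [0.5311, -0.03, 0.126]
tool_rot: [-1.615, -2.063, -0.514]
contact_force: [8.4, 1.4, -0.2]
gripper_width: 0.0212
gripper_force: 40.0
```

```bash
python3 -c "
from h import *
rep()"
```

```text
t8.82 x-20.4 u-44.5 h14.0 r48.9 q2.101 Ft-7.96 Fr-2.93 Fn0.27 w0.0212 g40.0
```

Request:
{"name": "send_rows", "arguments": {
  "increments": [
    [[15, -2.4, 0.4, 0.6, 0, 0, 0]]
  ]
}}

```text
t: 8.9
eef_pos: [0.5286, -0.0297, 0.1266]
tool_rot: [-1.615, -2.063, -0.514]
contact_force: [7.2, 0.7, 0.2]
gripper_width: 0.0217
gripper_force: 40.0
```

```bash
python3 -c "
from h import *
rep()"
```

```text
t8.90 x-22.8 u-43.4 h14.0 r49.0 q2.155 Ft-6.69 Fr-2.69 Fn0.80 w0.0217 g40.0
```

Request:
{"name": "send_rows", "arguments": {
  "increments": [
    [[15, -2.3, 0.6, 0.8, 0, 0, 0]]
  ]
}}

```text
t: 8.98
eef_pos: [0.526, -0.0293, 0.1273]
tool_rot: [-1.615, -2.063, -0.513]
contact_force: [6.6, -0.6, 0.4]
gripper_width: 0.0219
gripper_force: 40.0
```

```bash
python3 -c "
from h import *
rep()"
```

```text
t8.98 x-25.2 u-42.2 h14.0 r49.1 q2.210 Ft-6.14 Fr-1.84 Fn1.55 w0.0219 g40.0
```

Request:
{"name": "send_rows", "arguments": {
  "increments": [
    [[15, -2.2, 0.7, 0.8, 0, 0, 0]]
  ]
}}

```text
t: 9.07
eef_pos: [0.5236, -0.0288, 0.128]
tool_rot: [-1.615, -2.063, -0.512]
contact_force: [6.3, -1.6, 0.8]
gripper_width: 0.0215
gripper_force: 40.0
```

```bash
python3 -c "
from h import *
rep()"
```

```text
t9.07 x-27.5 u-40.9 h14.0 r49.3 q2.263 Ft-5.91 Fr-1.45 Fn2.42 w0.0215 g40.0
```

Request:
{"name": "send_rows", "arguments": {
  "increments": [
    [[15, -2.1, 0.9, 1, 0, 0, 0]]
  ]
}}

```text
t: 9.15
eef_pos: [0.5211, -0.0282, 0.1288]
tool_rot: [-1.615, -2.063, -0.511]
contact_force: [4.5, -1.3, -0.3]
gripper_width: 0.0212
gripper_force: 40.0
```

```bash
python3 -c "
from h import *
rep()"
```

```text
t9.15 x-29.7 u-39.4 h14.0 r49.3 q2.317 Ft-4.47 Fr-0.79 Fn1.12 w0.0212 g40.0
```

Request:
{"name": "send_rows", "arguments": {
  "increments": [
    [[15, -2, 0.9, 1, 0, 0, 0]]
  ]
}}

```text
t: 9.23
eef_pos: [0.5187, -0.0275, 0.1297]
tool_rot: [-1.614, -2.063, -0.51]
contact_force: [2.7, -3.4, 0.7]
gripper_width: 0.0215
gripper_force: 40.0
```

```bash
python3 -c "
from h import *
rep()"
```

```text
t9.23 x-31.9 u-37.9 h14.0 r49.5 q2.370 Ft-3.25 Fr1.05 Fn2.82 w0.0215 g40.0
```

```bash
python3 - <<'E'
from h import *
D=np.array([[47.5,-8.6,-7.53],[42.8,-21.4,-10.52],[37.9,-29,-12.7],[31.6,-35.7,-15.28],[23.9,-41.3,-15.83],[15,-45.4,-14.53],[5.3,-47.8,-14.79],[.2,-48.2,-12.13],[-5,-48.1,-12.05],[-10.1,-47.4,-11.19],[-12.8,-46.9,-10.59],[-15.4,-46.2,-9.03],[-17.9,-45.4,-8.77],[-20.4,-44.5,-7.96],[-22.8,-43.4,-6.69],[-25.2,-42.2,-6.14],[-27.5,-40.9,-5.91],[-29.7,-39.4,-4.47],[-31.9,-37.9,-3.25]])
for fr in(0,1):
    s=least_squares(lambda c:np.hypot(D[:,0]-c[0],D[:,1]-c[1])-(c[2] if fr else 50),[0,0,50]);c=s.x
    q=.1-np.arctan2(D[:,1]-c[1],D[:,0]-c[0]);print('circle',c.round(2),np.abs(s.fun).max(),q[-1])
    # shape: smooth interpolant through given facts
    from scipy.interpolate import PchipInterpolator as I
    f=I([-9,-1.8,-.8,-.2,-.1,0,.1,.2,.3],[0,0,11,4,2,0,-2,-4,-6.2])
    for dfix in(None,6.4):
        g=lambda z:(dfix or z[1])+z[2]*f(q-z[0])+D[:,2]
        r=least_squares(g,[2.2,6.4,1]);print(dfix,r.x.round(3),np.std(r.fun).round(2), 'past',q[-1]-r.x[0])
E
```

```text
circle [-1.45  1.8  50.  ] 0.056886378037866336 2.3250515170592654
None [2.024 8.165 0.708] 0.53 past 0.3010356895635824
6.4 [2.106 6.293 0.879] 1.0 past 0.21876821661641355
circle [-1.45  1.8  50.  ] 0.05770553374895826 2.3249680980881995
None [2.024 8.164 0.708] 0.53 past 0.300943965255676
6.4 [2.106 6.293 0.879] 1.0 past 0.21873290674718548
```

Request:
{"name": "send_rows", "arguments": {
  "increments": [
    [[15, 0, 0, 0, 0, 0, 0]]
  ]
}}

```text
t: 9.32
eef_pos: [0.518, -0.0272, 0.13]
tool_rot: [-1.613, -2.062, -0.509]
contact_force: [3.4, -3.3, 2.1]
gripper_width: 0.0215
gripper_force: 40.0
```

```bash
python3 -c "
from h import *
rep()"
```

```text
t9.32 x-32.5 u-37.4 h13.9 r49.5 q2.386 Ft-3.25 Fr-0.04 Fn4.06 w0.0215 g40.0
```

```bash
python3 - <<'E'
from h import *
D=np.array([[47.5,-8.6,-7.53],[42.8,-21.4,-10.52],[37.9,-29,-12.7],[31.6,-35.7,-15.28],[23.9,-41.3,-15.83],[15,-45.4,-14.53],[5.3,-47.8,-14.79],[.2,-48.2,-12.13],[-5,-48.1,-12.05],[-10.1,-47.4,-11.19],[-12.8,-46.9,-10.59],[-15.4,-46.2,-9.03],[-17.9,-45.4,-8.77],[-20.4,-44.5,-7.96],[-22.8,-43.4,-6.69],[-25.2,-42.2,-6.14],[-27.5,-40.9,-5.91],[-29.7,-39.4,-4.47],[-31.9,-37.9,-3.25]])
q=.1-np.arctan2(D[:,1]-1.8,D[:,0]+1.45)
f1=lambda x:-21*x*(1-np.clip(x/1.8,-1,1)**2)**2
f2=lambda x:-np.sign(x)*11*np.where(abs(x)<.8,np.sin(np.pi*x.__abs__()/1.6),np.clip((1+np.cos(np.pi*np.clip(abs(x)-.8,0,1)))/2,0,1))
f3=lambda x:-np.sign(x)*11*np.where(abs(x)<.8,np.sin(np.pi*x.__abs__()/1.6),np.cos(np.pi/2*np.clip(abs(x)-.8,0,1)))
for f in(f1,f2,f3):
    for nm,g in(('free',lambda z:z[1]+z[2]*f(q-z[0])+D[:,2]),('scale1',lambda z:z[1]+f(q-z[0])+D[:,2]),('bothscale',lambda z:z[2]*(6.4+f(q-z[0]))+D[:,2])):
        r=least_squares(g,[2.2,6.4,1]);print(nm,r.x.round(3),np.std(r.fun).round(2),r.fun.round(1)[[0,1,4,6,-8,-4,-1]],'past',(q[-1]-r.x[0]).round(3))
E
```

```text
free [2.039 7.938 0.712] 0.53 [ 0.6  0.  -0.3 -0.5  0.2 -0.1  0.6] past 0.286
scale1 [2.106 6.443 1.   ] 1.32 [-1.1 -1.5  0.9  1.3  0.6 -0.9 -1.3] past 0.219
bothscale [2.12  6.397 0.955] 1.19 [-1.4 -2.2 -0.   0.7  0.4 -0.9 -1.1] past 0.205
free [2.018 8.212 0.685] 0.56 [ 0.8 -0.1 -0.2 -0.5  0.1 -0.1  0.7] past 0.307
scale1 [2.092 6.639 1.   ] 1.48 [-0.9 -1.7  1.2  1.6  0.6 -1.1 -1.5] past 0.233
bothscale [2.112 6.4   0.96 ] 1.37 [-1.4 -2.6  0.1  0.9  0.3 -1.1 -1.4] past 0.213
free [2.082 7.363 0.724] 0.54 [ 0.2  0.5 -0.7 -0.4  0.3 -0.1  0.5] past 0.243
scale1 [2.15  5.675 1.   ] 1.25 [-1.9 -0.9  0.2  1.2  0.8 -0.8 -1.3] past 0.175
bothscale [2.148 6.614 0.911] 0.97 [-1.7 -1.1 -0.5  0.4  0.5 -0.7 -0.8] past 0.177
```

```bash
python3 -c "
from h import *
plan([517.2,-27.8,130.4],[[2.33],[2.28,2.23],[2.18],[2.14]],-1.45,1.8,14)"
```

```text
to q 2.33 [[15, 1.3, 0.4, -0.6, 0, 0, 0]]
to q 2.23 [[15, 2.2, -0.7, -0.8, 0, 0, 0], [15, 4.5, -1.3, -1.6, 0, 0, 0]]
to q 2.18 [[15, 2.4, -0.5, -0.7, 0, 0, 0]]
to q 2.14 [[15, 1.9, -0.3, -0.6, 0, 0, 0]]
end C [527.3, -29.5, 126.9]
```

Request:
{"name": "send_rows", "arguments": {
  "increments": [
    [[15, 1.3, 0.4, -0.6, 0, 0, 0], [15, 3.5, -0.3, -1.4, 0, 0, 0], [15, 5.8, -0.9, -2.2, 0, 0, 0]]
  ]
}}

```text
t: 9.57
eef_pos: [0.521, -0.0281, 0.1288]
tool_rot: [-1.609, -2.059, -0.505]
contact_force: [-7.4, -9.1, 12.9]
gripper_width: 0.0214
gripper_force: 40.0
```

```bash
python3 -c "
from h import *
rep()"
```

```text
t9.57 x-29.8 u-39.4 h13.9 r49.4 q2.319 Ft8.39 Fr4.39 Fn14.62 w0.0214 g40.0
```

```bash
python3 -c "
from h import *
plan([523,-28.7,128.2],[[2.27,2.31],[2.30]],-1.45,1.8,14.2)"
```

```text
to q 2.31 [[15, -1.8, 0.4, 0.8, 0, 0, 0], [15, -3.6, 0.9, 1.4, 0, 0, 0]]
to q 2.3 [[15, 0.4, -0.2, -0.1, 0, 0, 0]]
end C [519.8, -28.0, 129.5]
```

Request:
{"name": "send_rows", "arguments": {
  "increments": [
    [[15, -1.8, 0.4, 0.8, 0, 0, 0], [15, -3.6, 0.9, 1.4, 0, 0, 0], [15, -3.6, 0.9, 1.4, 0, 0, 0], [15, -3.6, 0.9, 1.4, 0, 0, 0]]
  ]
}}

```text
t: 9.9
eef_pos: [0.5202, -0.0279, 0.1291]
tool_rot: [-1.614, -2.062, -0.509]
contact_force: [1.8, -6.8, 3.3]
gripper_width: 0.0214
gripper_force: 40.0
```

```bash
python3 -c "
from h import *
rep()"
```

```text
t9.90 x-30.5 u-38.9 h13.9 r49.4 q2.336 Ft-2.45 Fr3.00 Fn6.72 w0.0214 g40.0
```

Request:
{"name": "send_rows", "arguments": {
  "increments": [
    [[60, 0, 0, 0, 0, 0, 0], [60, 0, 0, 0, 0, 0, 0], [60, 0, 0, 0, 0, 0, 0], [60, 0, 0, 0, 0, 0, 0], [60, 0, 0, 0, 0, 0, 0], [60, 3, -11, 16, 0, 0, 0], [60, 7, -28, 41, 0, 0, 0], [60, 11, -45, 66, 0, 0, 0], [60, 16, -67, 98, 0, 0, 0], [60, 16, -67, 98, 0, 0, 0], [60, 16, -67, 98, 0, 0, 0]]
  ]
}}

```text
t: 10.82
eef_pos: [0.5363, -0.0946, 0.2279]
tool_rot: [-1.614, -2.062, -0.51]
contact_force: [0.3, 0.7, -1.3]
gripper_width: 0.0602
gripper_force: 0.0
```

```bash
python3 - <<'E'
from h import *
import cv2
p=np.load('p.npy');rep()
k=viewer.get_calibration("wrist");im=viewer.snapshot("wrist")
c=np.array([0,0,.14])-.00145*X+.0018*U
kn=lambda q,h:c+.05*(np.cos(.1-q)*X+np.sin(.1-q)*U)+h*N
for q in(2.1,2.3,2.5): print(q,proj(k,world(p,kn(q,.052))),proj(k,world(p,kn(q,.008))))
cv2.imwrite('pics/w2.png',im[:,:,::-1])
s=viewer.snapshot("scene");cv2.imwrite('pics/s2.png',s[:,:,::-1])
print([(x['location'],x['confidence']) for x in finder.boxes_of('wrist','knob_grip')],ctrl.get_obs()['eef_pos'],[(x['location'],x['confidence']) for x in finder.boxes_of('scene','lock_tip')])
E
```

```text
t10.82 x-30.9 u-38.4 h134.2 r49.3 q2.349 Ft-0.48 Fr-0.10 Fn-1.45 w0.0602 g0.0
2.1 [332.95874973 252.19144473] [331.18509743 236.27062664]
2.3 [320.85417281 245.3721647 ] [320.77920615 230.34091337]
2.5 [310.27559227 236.27001376] [311.70059601 222.44030197]
[([0.5271, -0.0496, 0.1549], 0.76)] [ 0.53455021 -0.09225705  0.22560741] [([0.5699, -0.1873, 0.1019], 0.69), ([0.806, 0.0805, 0.0541], 0.4)]
```

View pics/w2.png

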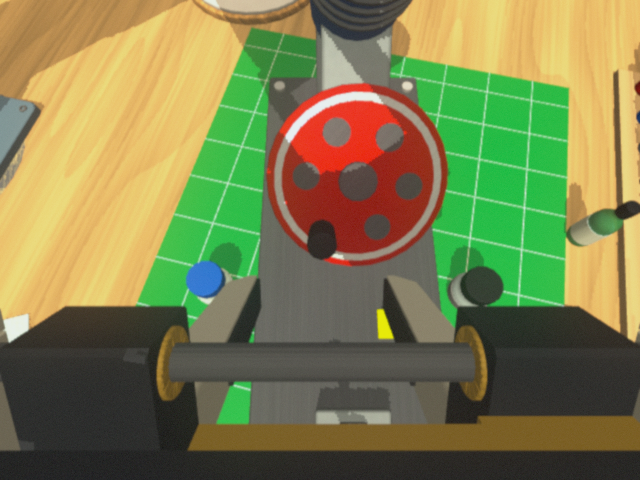

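The knob at (321,239) matches q≈2.30, so the wheel stands by itself. Next is the lever.

```bash
python3 - <<'E'
from h import *
p=np.load('p.npy');C=np.array([.5358,-.095,.2275])
o=ctrl.get_obs();print(o['eef_pos'],o['t']);C=o['eef_pos']
for x in(-.09,-.05,0,.01,.02,.03): print(x,((world(p,np.array([x,-.188,.080]))-C)*1e3).round(1), (world(p,np.array([x,-.188,.08]))*1e3).round(1))
E
```

```text
[ 0.53452284 -0.09211333  0.22557012] 11.0167
-0.09 [ -36.5  -93.9 -145.6] [ 498. -186.   80.]
-0.05 [   2.3  -84.3 -145.6] [ 536.8 -176.4   80. ]
0 [  50.8  -72.3 -145.6] [ 585.4 -164.4   80. ]
0.01 [  60.5  -69.9 -145.6] [ 595.1 -162.    80. ]
0.02 [  70.2  -67.5 -145.6] [ 604.8 -159.6   80. ]
0.03 [  80.   -65.1 -145.6] [ 614.5 -157.2   80. ]
```

Request:
{"name": "send_rows", "arguments": {
  "increments": [
    [[0, -18, -37, 0, 0, 0, 0], [0, -36, -75, 0, 0, 0, 0], [0, -36, -94, -20, 0, 0, 0], [0, -36, -94, -60, 0, 0, 0], [0, -36, -94, -100, 0, 0, 0], [0, -36, -94, -140, 0, 0, 0], [0, -36, -94, -146, 0, 0, 0], [0, -36, -94, -146, 0, 0, 0], [0, -36, -94, -146, 0, 0, 0]]
  ],
  "grip_force": 20
}}

```text
t: 11.77
eef_pos: [0.4996, -0.1867, 0.0816]
tool_rot: [-1.61, -2.059, -0.509]
contact_force: [0.3, -0.4, 0.4]
gripper_width: 0.0045
gripper_force: 0.0
```

```bash
python3 - <<'E'
from h import *
import cv2
p=np.load('p.npy');o=ctrl.get_obs();v=Ro.from_euler('z',-p[2]).apply(o['eef_pos']-np.array([p[0],p[1],0]));print(v,o['contact_force'],o['gripper_width'])
s=viewer.snapshot("scene");cv2.imwrite('pics/s3.png',cv2.resize(s[200:380,190:400,::-1],None,fx=3.3,fy=3.3,interpolation=2))
E
```

```text
[-0.08863438 -0.1890832   0.0816064 ] [ 0.26218249 -0.4328118   0.43914294] 0.004467088025052789
```

View pics/s3.png

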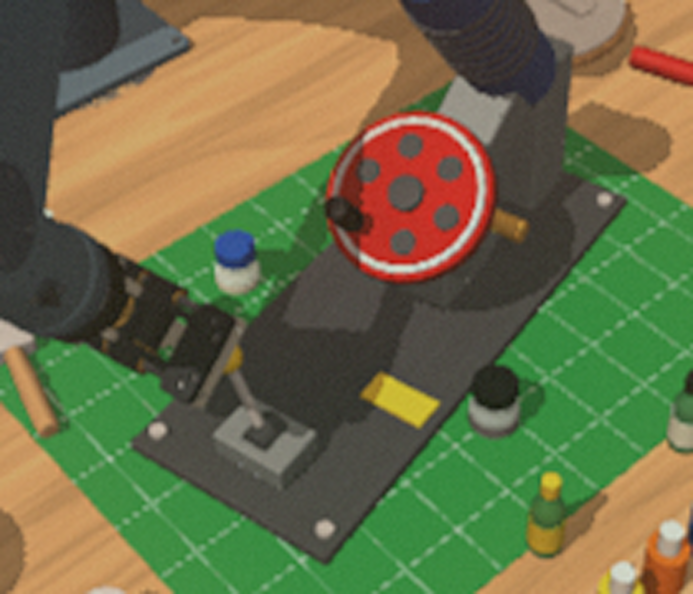

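The closed fingers stand on the -x side of the ball, which shows at (232,360), and the wheel is unchanged with its knob at (345,212). Now I'll push.

Request:
{"name": "send_rows", "arguments": {
  "increments": [
    [[0, 10, 2.5, 0, 0, 0, 0], [0, 20, 5, 0, 0, 0, 0], [0, 30, 7.5, 0, 0, 0, 0], [0, 40, 10, 0, 0, 0, 0], [0, 50, 12.3, 0, 0, 0, 0], [0, 60, 14.8, 0, 0, 0, 0], [0, 70, 17.3, 0, 0, 0, 0], [0, 80, 19.8, 0, 0, 0, 0]]
  ]
}}

```text
t: 12.48
eef_pos: [0.5804, -0.167, 0.0804]
tool_rot: [-1.611, -2.059, -0.509]
contact_force: [-1.1, -0.3, -0.6]
gripper_width: 0.0007
gripper_force: 0.5
```

Request:
{"name": "send_rows", "arguments": {
  "increments": [
    [[0, 5, 1.2, 0, 0, 0, 0], [0, 8, 2, 0, 0, 0, 0]]
  ]
}}

```text
t: 12.65
eef_pos: [0.588, -0.1649, 0.0803]
tool_rot: [-1.61, -2.059, -0.508]
contact_force: [-0.9, 0.5, -0.1]
gripper_width: 0.0005
gripper_force: 0.5
```

```bash
cat >> h.py <<'E'
def rl():
    p=np.load('p.npy');o=ctrl.get_obs();z=Ro.from_euler('z',-p[2]);print(o['t'],z.apply(o['eef_pos']-np.array([p[0],p[1],0])).round(4),z.apply(o['contact_force']).round(2),o['gripper_width'])
E
python3 -c "
from h import *
rl()"
```

```text
12.65 [ 0.0024 -0.1891  0.0803] [-0.7   0.73 -0.09] 0.00046630310732346787
```

Request:
{"name": "send_rows", "arguments": {
  "increments": [
    [[0, 4, 1, 0, 0, 0, 0], [0, 8, 2, 0, 0, 0, 0], [0, 8, 2, 0, 0, 0, 0]]
  ]
}}

```text
t: 12.9
eef_pos: [0.5923, -0.1641, 0.0803]
tool_rot: [-1.609, -2.055, -0.502]
contact_force: [-11.4, -3.0, 2.3]
gripper_width: 0.0004
gripper_force: 4.8
```

```bash
python3 -c "
from h import *
rl()"
```

```text
12.9 [ 0.0068 -0.1893  0.0803] [-11.82  -0.21   2.3 ] 0.00041302598805363996
```

Request:
{"name": "send_rows", "arguments": {
  "increments": [
    [[0, 3, 0.7, 0, 0, 0, 0], [0, 3, 0.7, 0, 0, 0, 0]]
  ]
}}

```text
t: 13.07
eef_pos: [0.5927, -0.164, 0.0803]
tool_rot: [-1.608, -2.052, -0.497]
contact_force: [-18.3, -5.7, 3.8]
gripper_width: 0.0006
gripper_force: 8.3
```

```bash
python3 -c "
from h import *
rl()"
```

```text
13.0667 [ 0.0072 -0.1893  0.0803] [-19.15  -1.13   3.83] 0.0006152023180015436
```

Request:
{"name": "send_rows", "arguments": {
  "increments": [
    [[0, -15, -3.7, 0, 0, 0, 0], [0, -45, -11, 0, 0, 0, 0], [0, -75, -20, 15, 0, 0, 0], [0, -75, -40, 50, 0, 0, 0], [0, -80, -75, 80, 0, 0, 0], [0, -90, -110, 100, 0, 0, 0], [0, -90, -110, 100, 0, 0, 0], [0, -90, -110, 100, 0, 0, 0], [0, -90, -110, 100, 0, 0, 0]]
  ]
}}

```text
t: 13.82
eef_pos: [0.5083, -0.2727, 0.1804]
tool_rot: [-1.613, -2.058, -0.51]
contact_force: [-0.5, -0.3, -0.0]
gripper_width: 0.0004
gripper_force: 0.0
```

```bash
python3 - <<'E'
from h import *
import cv2
rl();p=np.load('p.npy');k=viewer.get_calibration("scene")
s=viewer.snapshot("scene");print([proj(k,world(p,tip(l))) for l in(.8,.9,1.0)])
h=cv2.cvtColor(s,cv2.COLOR_RGB2HSV);m=cv2.inRange(h,(22,120,120),(32,255,255));m[:270]=0;m[360:]=0;m[:,:240]=0;m[:,345:]=0
n,_,st,c=cv2.connectedComponentsWithStats(m);print([(st[i,4],c[i].round(1)) for i in range(1,n) if st[i,4]>15])
a=.1;c0=np.array([0,0,.14])-.00145*X+.0018*U
for q in(2.2,2.3,2.4): print(q,proj(k,world(p,c0+.05*(np.cos(.1-q)*X+np.sin(.1-q)*U)+.052*N)))
cv2.imwrite('pics/s4.png',cv2.resize(s[200:380,190:400,::-1],None,fx=3.3,fy=3.3,interpolation=2))
E
```

```text
13.8167 [-0.1008 -0.2747  0.1804] [-0.59 -0.21 -0.01] 0.0003524524374503414
[array([276.19739108, 316.98669452]), array([278.6287647 , 318.99609755]), array([280.97892805, 321.14420752])]
[(np.int32(195), array([311.4, 321. ])), (np.int32(66), array([280.1, 320.5]))]
2.2 [292.27650517 263.25849707]
2.3 [291.48556577 261.75503311]
2.4 [290.85554337 260.16608586]
```

View pics/s4.png

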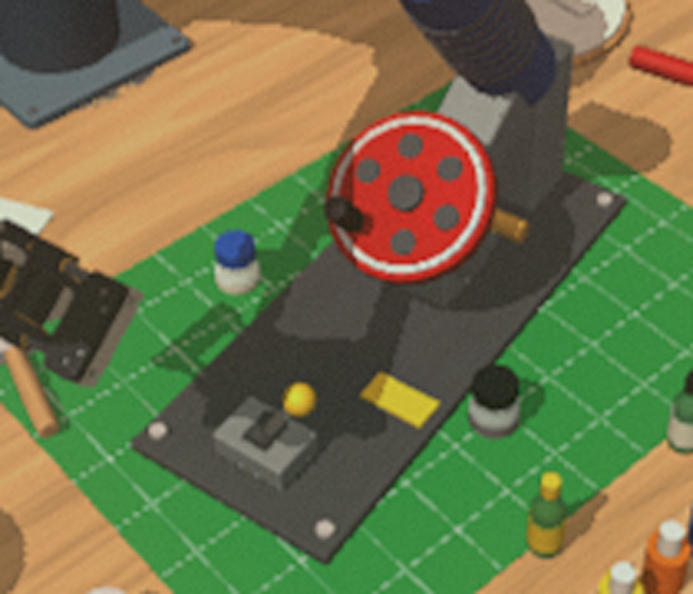

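The lever ball is fully over at (280,320.5), against (281,321) expected for 1.0. The wheel is unchanged, the bystanders are undisturbed and the arm is clear, so I'll hand in.

```bash
python3 -c "
from plant import ctrl
print(ctrl.finish_job())"
```

```text
the job is handed in; nothing more can be done
None
```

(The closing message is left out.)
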